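Trim the counting scale's needle

TASK

In the parts store, the counting scale's needle has drifted: take the orange plastic tuning tool from its stand, seat its blade in the slot of the brass trimmer screw on the console and turn the screw until the red needle lies over the blue set pointer. Then draw the tool out and put it back upright, fully home in its stand. Work gently: the trimmer breaks under more than 15 N, touch the console with nothing but the tool, and leave the parts lying around where they are.

Things in the scene. Friction and masses are not known exactly. Their poses are not given: they have to be found in the camera images.
- console: Grey fixed scale console, 150 (x) x 200 (y) x 50 mm high. Origin: centre of its underside. Trimmer screw on top at x = -45 mm, y = 0. Towards +x a flat white meter face with red needle and blue set pointer, both turning about x = 1 mm, y = 0. The slot's direction is console yaw + screw angle + an unknown offset of up to 0.6 rad either way (differs per console; find by feel or by looking).
- screw_top (a point): Centre of the brass trimmer screw's top at rest, 62 mm above the bench; fixed to the console, does not turn. Head 19 mm across, standing 12 mm proud; a straight slot 5 mm wide, 6 mm deep runs right across. The head is sprung: it yields straight down by at most 2 mm (2.5 N to start, 5 N at the end), then is rigid. Tool on trimmer or console: under 15 N. z axis up.
- screw (a joint): Angle of the screw and equally of the red needle (geared 1 to 1, same sense), rad, counter-clockwise positive from above, limits -1.5 to 1.5. At 0 the needle points along the console's +x. It stays where it is left; turning takes 0.03 N m. It does not give the slot's direction exactly: see the console.
- index (a joint): Angle of the blue set pointer in rad, same zero and direction as the needle. It is fixed during the work: the needle must be brought to this angle (within 0.07 rad).
- needle_tip (a point): Point on the thin red needle 50 mm from its pivot; x axis along the needle.
- index_mark (a point): Point on the blue set pointer (a wide blade under the needle) 40 mm from the same pivot; x axis along the pointer.
- tool: Tuning tool, 110 mm, 40 g, point down in the stand. Origin: middle of the blade's lower edge; z up along it. Blade 11 mm wide along x, 2.6 mm thick along y (1.6 in the lowest 3 mm), 8 mm long; white shank 8 mm thick to z = 38; black collar 24 mm across, z = 38 to 44; orange square handle 20 x 20 mm, sides along x and y, z = 44 to 110, white stripe on top along x.
- blade_tip (a point): The middle of the blade's lower edge, same as the tool's origin; axes as the tool's.
- stand: Fixed blue block 70 x 70 x 50 mm high with a vertical round hole in the middle, 16 mm in diameter and 48 mm deep, bevelled mouth. Origin: centre of its underside. The tool is home when its collar rests on the block's top, its tip then 12 mm above the bench.
- bin: Bystander: blue open parts bin, 130 x 110 x 60 mm, with small fittings in it. Origin: centre of its underside.
- fitting: Bystander: brass hose fitting, 32 mm across, 30 mm high. Origin: centre of its underside.
- bushing: Bystander: black plastic bushing (ring), 36 mm across, 22 mm high. Origin: centre of its underside.
Not all that is in view belongs to the job. Of the things like the tool, leave any that is green; of the rest the larger one is meant.

How it is judged:
By the outcome, as a careful person would: the job done as asked, in the order asked, and still so for the second after the job is handed in, with the robot touching nothing.
It also fails if it takes over 72 s, if anything falls off the work surface, if the arm or the gripper's body presses on something with over 40 N, if the wrist force passes 120 N, or if a joint passes its speed limit or range.

ROBOT

A 7-joint arm with a two-finger parallel gripper is mounted at the origin on the work surface. World frame = base frame: x ahead of the robot, y to its left, z up, the work surface at z = 0. Lengths are in m, angles in rad, forces in N, time in s.
With the tool pointing down it reaches from about 0.425 to 0.925 m from the base axis. Payload 6.8 kg.
Tool frame: the origin (TCP) lies on the centre line of the jaws, within the pads' length; the fingertips stand 11 mm ahead of it and the grasp point (between the pads) lies 8 mm behind it; z points along the fingers, y is the line along which they close (so a half turn about z gives the same grasp; the last joint's range is limited). The gripper opens to 85 mm and grips with 20 to 120 N. Pads are 22 mm wide; open, the fingers measure 114 mm over their backs; the gripper's body (76 mm by 85 mm) begins 54 mm behind the grasp point. The pads swing forward as they close: fully open they stand 13 mm farther back than shut.
Start: joints at [1.09, 0.477, 0.022, 1.555, -0.011, 1.109, -0.083], TCP at [0.246, -0.629, 0.242] pointing down, gripper open.
Joint ranges: [-2.96, 2.96], [-0.34, 2.1], [-1.41, 1.46], [0.24, 2.44], [-1.37, 4.51], [0.17, 1.92], [-2.96, 2.96]. Speed limits (rad/s): [2.39, 2.39, 3.14, 3.14, 3.14, 3.14, 3.14].

INTERFACE

Orientations are given as a rotation vector (axis times angle).
In Python, from workcell import * gives the robot as it stands.
- The arm moves only by the shell command python3 -m inch 'ROWS' [FORCE]. ROWS is a JSON object of lists of equal length, an entry for each row: "claw": the opening, from -1 (shut) to 1 (fully open); "delta_pos": the shift along the tool's x, y, z in m, a list of three; "rot": the turn, a rotation vector about the tool's x, y, z in degrees, a list of three. In form: {"claw": [claw, ...], "delta_pos": [[tx, ty, tz], ...], "rot": [[ax, ay, az], ...]}. A call has 1 to 10 rows; each row shifts and turns the commanded pose from where the row before left it, along the tool's axes as they then stand; what a row does not reach is not made up. A row lasts 1/10 s, in which the tool goes at most 50 mm and 8.59 degrees, less where a joint would pass 70% of its speed; a pose out of reach is approached as far as the arm can. A call with a gripper value outside its range is refused whole. The fingers move at their own pace and stop on an object; FORCE is the grip in N (left out, the last holds). Time passes only in rows, so rows that do not move let the fingers close. It gives the time, the measured TCP pose, the force, the opening and the grip force at its end, in the units of the state.
- observe(): the state, without advancing time (a new reading comes with each control period).
- grab_frame(name): name is "scene" or "side" or "wrist"; returns a dict with "frame" (420x560x3 uint8, red, green, blue), "z_map" (420x560 float32, m along the optical axis (not along the pixel's ray), 0 where there is no reading), "camera_matrix" (3x3 intrinsics, pixels), "view" (4x4, takes a point from world to camera coordinates); the wrist camera has in their place "mount" (4x4, takes a point from camera to tool coordinates, whose origin is the TCP and whose axes are the flange's). Camera axes: x right, y down, z forward; pixel columns grow to the right and rows downward; lengths in m; the calibration is good to about 2 mm. A picture is of the moment at which its call begins: read the wrist's pose just before it.
- finish_job(): hands the job in; it is judged then, once.
The state is a dict: "time_s": time; "qpos": joint angles; "joint_velocities": joint speeds; "effort": joint torques, N m; "tool_pos": TCP position; "eef_rot": TCP orientation; "wrist_force": force on the tool from outside, world axes, zero at the start; "moment": the same for the moment, N m; "opening": finger opening in m; "gripper_force": force on a finger pad.
Only numpy, scipy, OpenCV 4.12 (cv2) and the standard library are available. Lean on these libraries where they do the work, as an engineer would, in place of code of your own. Each camera call takes 0.05 s, during which the arm holds its last target. There are 200 camera calls.

## Working session

There is one attempt and no reset: what is moved stays moved. The work goes in short steps, Python scripts to look and compute and a shell command to move; the robot and the scene stay as the last step left them, time stands still between calls to the robot, and variables do not carry over. Pictures are saved under pics/ and viewed, at most 10 in all, crops included, and the job is handed in when it is done.

```bash
mkdir -p pics; ls; cat > h.py <<'E'
from workcell import *
import numpy as np, cv2
from scipy.spatial.transform import Rotation as R
def grab(n):
    s=observe(); f=grab_frame(n)
    if n=="wrist":
        T=np.eye(4);T[:3,:3]=R.from_rotvec(s["eef_rot"]).as_matrix();T[:3,3]=s["tool_pos"]
        f["c2w"]=T@f["mount"]
    else: f["c2w"]=np.linalg.inv(f["view"])
    return f
def save(f,name): cv2.imwrite(name,f["frame"][:,:,::-1])
def ray(f,uv):
    K=f["camera_matrix"];d=np.linalg.inv(K)@np.array([uv[0],uv[1],1.]);
    return f["c2w"][:3,3],f["c2w"][:3,:3]@d
def onplane(f,uv,z):
    o,d=ray(f,uv);return o+d*(z-o[2])/d[2]
def bydepth(f,uv):
    o,d=ray(f,uv);return o+d*f["z_map"][int(round(uv[1])),int(round(uv[0]))]
def cross(f,a,g,b):
    o,d=ray(f,a);p,e=ray(g,b)
    t=np.linalg.lstsq(np.c_[d,-e],p-o,rcond=None)[0]
    x=o+d*t[0];y=p+e*t[1];return (x+y)/2,np.linalg.norm(x-y)
E
python3 - <<'E'
from h import *
s=observe();print({k:np.round(v,3) for k,v in s.items()})
fs=[grab(n) for n in("scene","side")]
for n,f in zip(("scene","side"),fs): np.save(f"{n}.npy",f,allow_pickle=True); print(n,f["c2w"].round(3).tolist(),f["camera_matrix"].round(0).tolist())
save(fs[0],"pics/scene0.png");save(fs[1],"pics/side0.png")
E
```

```text
pics
{'time_s': np.float64(0.0), 'qpos': array([ 1.09 ,  0.478,  0.022,  1.556, -0.012,  1.109, -0.083]), 'joint_velocities': array([ 0.   ,  0.001, -0.   , -0.001, -0.001, -0.   ,  0.001]), 'effort': array([ 0.0000e+00, -5.9645e+01,  1.6080e+00, -2.8119e+01,  1.2000e-02,
        9.0000e-03, -0.0000e+00]), 'tool_pos': array([ 0.246, -0.628,  0.241]), 'eef_rot': array([-3.085e+00, -5.820e-01,  1.000e-03]), 'wrist_force': array([-0.175,  0.276, -0.19 ]), 'moment': array([0.021, 0.027, 0.008]), 'gripper_force': np.float64(0.0), 'opening': np.float64(0.086)}
scene [[0.074, 0.815, -0.575, 1.059], [0.997, -0.071, 0.029, -0.034], [-0.017, -0.575, -0.818, 0.708], [0.0, 0.0, 0.0, 1.0]] [[404.0, 0.0, 272.0], [0.0, 404.0, 216.0], [0.0, 0.0, 1.0]]
side [[-0.823, -0.435, 0.364, 0.32], [-0.568, 0.636, -0.523, 0.39], [-0.004, -0.637, -0.771, 0.707], [0.0, 0.0, 0.0, 1.0]] [[441.0, 0.0, 275.0], [0.0, 441.0, 210.0], [0.0, 0.0, 1.0]]
```

View pics/scene0.png

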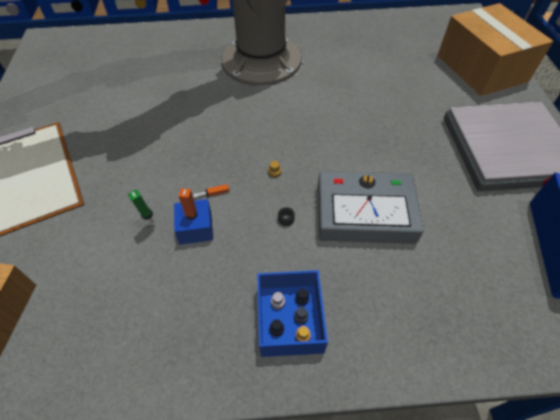

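View pics/side0.png

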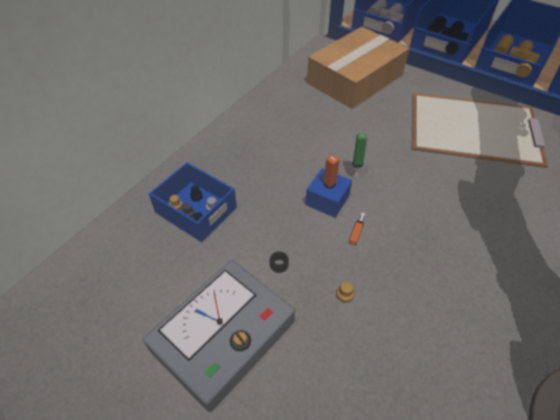

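The scene view shows the orange tool in the blue stand at about (188,205), a smaller orange tool lying at (217,190) and a green one at (141,204). The screw is at (368,181) and the needle pivot at (370,197). In the side view the tool is at (331,170), the stand at (329,193), the screw at (240,340) and the pivot at (219,321).

```bash
cat > m.py <<'E'
from h import *
def cloud(f,mask):
    v,u=np.nonzero(mask&(f["z_map"]>0));z=f["z_map"][v,u]
    c=np.linalg.inv(f["camera_matrix"])@np.c_[u,v,np.ones(len(u))].T*z
    return (f["c2w"][:3,:3]@c).T+f["c2w"][:3,3]
def hsv(f): return cv2.cvtColor(f["frame"],cv2.COLOR_RGB2HSV)
def rng(f,lo,hi): return cv2.inRange(hsv(f),np.array(lo),np.array(hi))>0
def rect(p): 
    r=cv2.minAreaRect((p[:,:2]*1000).astype(np.float32));return np.round(r[0],1),np.round(r[1],1),round(r[2],1)
E
python3 - <<'E'
from m import *
F={n:np.load(n+".npy",allow_pickle=True).item() for n in("scene","side")}
box={"scene":dict(stand=(165,180,220,250),con=(310,165,430,250)),"side":dict(stand=(300,145,360,220),con=(135,250,305,415))}
for n,f in F.items():
    def win(b):
        m=np.zeros(f["z_map"].shape,bool);m[b[1]:b[3],b[0]:b[2]]=1;return m
    w=win(box[n]["stand"]);o=cloud(f,w&rng(f,(3,150,90),(15,255,255)))
    o=o[o[:,2]>.075];t=o[o[:,2]>np.percentile(o[:,2],95)-.004]
    print(n,"handle",o.mean(0).round(4),"zmax",np.percentile(o[:,2],[50,95,99]).round(4),"top",t.mean(0).round(4),len(t),rect(t))
    b=cloud(f,w&rng(f,(105,120,40),(130,255,255)));zt=np.percentile(b[:,2],90);b=b[(abs(b[:,2]-zt)<.004)]
    print(" stand top",zt.round(4),rect(b),len(b))
    w=win(box[n]["con"]);c=cloud(f,w);c2=c[abs(c[:,2]-.05)<.005];print(" console",np.median(c2[:,2]).round(4),rect(c2))
    br=w&rng(f,(12,80,60),(32,255,255));p=cloud(f,br);print(" brass",len(p),p.mean(0).round(4), np.median(p,0).round(4))
    v,u=np.nonzero(br);print("  px",u.mean(),v.mean())
    for nm,lo,hi in(("red",(0,110,100),(8,255,255)),("blue",(100,110,80),(130,255,255))):
        p=cloud(f,w&rng(f,lo,hi));print(" ",nm,len(p),p.mean(0).round(4) if len(p) else 0)
for n,(b) in {"scene":(300,150,440,255),"side":(190,270,300,410)}.items():
    pass
E
```

```text
scene handle [ 0.586  -0.1721  0.1083] zmax [0.1142 0.1234 0.1242] top [ 0.5822 -0.1709  0.1222] 71 (array([ 581.3, -171.4]), array([19.9, 20.2]), 70.6)
 stand top 0.0518 (array([ 579.9, -171. ]), array([70.6, 70.2]), 5.8) 776
 console 0.0514 (array([571.1, 188.5]), array([199.1, 152.9]), 83.0)
 brass 69 [0.5271 0.1936 0.06  ] [0.5276 0.1944 0.0606]
  px 367.5072463768116 178.95652173913044
  red 37 [0.5199 0.1337 0.0528]
  blue 13 [0.6089 0.1929 0.0548]
side handle [ 0.5764 -0.1686  0.1211] zmax [0.1213 0.1228 0.1237] top [ 0.5764 -0.1685  0.1213] 45 (array([ 577.9, -171.2]), array([17. , 19.2]), 81.9)
 stand top 0.0509 (array([ 578.9, -172.5]), array([69.8, 71.7]), 5.1) 665
 console 0.0502 (array([570.4, 187.7]), array([199.2, 150.1]), 83.0)
 brass 126 [0.5269 0.1923 0.0598] [0.5268 0.192  0.061 ]
  px 239.62698412698413 337.87301587301585
  red 75 [0.5193 0.1334 0.0516]
  blue 14 [0.6077 0.1918 0.0537]
```

```bash
python3 - <<'E'
from m import *
s=observe();M=R.from_rotvec(s["eef_rot"]);print(M.as_matrix().round(3))
f=grab("wrist");print(f["mount"].round(3),f["camera_matrix"].round(0))
print("delta to above tool (tool axes)",M.inv().apply(np.array([.580,-.171,.26])-s["tool_pos"]).round(4))
F=np.load("scene.npy",allow_pickle=True).item()
for c,lo,hi in(("green",(40,100,40),(80,255,255)),("orange",(3,150,90),(15,255,255))):
    m=rng(F,lo,hi);m[:,300:]=0;m[:150]=0
    p=cloud(F,m);print(c,p.min(0).round(3),p.max(0).round(3))
E
```

```text
[[ 0.931  0.364 -0.001]
 [ 0.364 -0.931  0.001]
 [-0.    -0.002 -1.   ]]
[[ 0.    -0.952 -0.305  0.079]
 [ 1.    -0.     0.     0.   ]
 [-0.    -0.305  0.952 -0.131]
 [ 0.     0.     0.     1.   ]] [[353.   0. 282.]
 [  0. 353. 208.]
 [  0.   0.   1.]]
delta to above tool (tool axes) [ 0.4779 -0.304  -0.0181]
green [ 0.477 -0.327  0.   ] [ 0.579 -0.255  0.112]
orange [ 0.358 -0.581  0.002] [ 0.592 -0.103  0.124]
```

```bash
python3 -m inch '{"claw":[1,1,1,1,1,1,1,1,1,1],"delta_pos":[[0.02,-0.013,-0.002],[0.03,-0.019,-0.002],[0.03,-0.019,-0.002],[0.03,-0.019,-0.002],[0.03,-0.019,-0.002],[0.03,-0.019,-0.002],[0.03,-0.019,-0.002],[0.03,-0.019,-0.002],[0.03,-0.019,-0.002],[0.03,-0.019,0]],"rot":[[0,0,0],[0,0,0],[0,0,0],[0,0,0],[0,0,0],[0,0,0],[0,0,0],[0,0,0],[0,0,0],[0,0,0]]}'
python3 -m inch '{"claw":[1,1,1,1,1,1,1,1],"delta_pos":[[0.03,-0.019,0],[0.03,-0.019,0],[0.03,-0.019,0],[0.03,-0.019,0],[0.03,-0.019,0],[0.02,-0.013,0],[0.018,-0.01,0],[0,0,0]],"rot":[[0,0,0],[0,0,0],[0,0,0],[0,0,0],[0,0,0],[0,0,0],[0,0,0],[0,0,0]]}'
python3 - <<'E'
from m import *
s=observe();print(s["tool_pos"].round(4),s["eef_rot"].round(3))
f=grab("wrist");np.save("w1.npy",f,allow_pickle=True);save(f,"pics/w1.png")
E
```

```text
time_s: 1.15
tool_pos: [0.4496, -0.3504, 0.2605]
eef_rot: [3.087, 0.582, 0.0]
wrist_force: [0.3, -0.5, -0.2]
opening: 0.0855
gripper_force: 0.0
time_s: 1.95
tool_pos: [0.5826, -0.1696, 0.26]
eef_rot: [-3.084, -0.59, -0.001]
wrist_force: [-0.3, -0.4, 0.8]
opening: 0.0852
gripper_force: 0.0
[ 0.5826 -0.1696  0.26  ] [-3.084e+00 -5.900e-01 -1.000e-03]
```

View pics/w1.png

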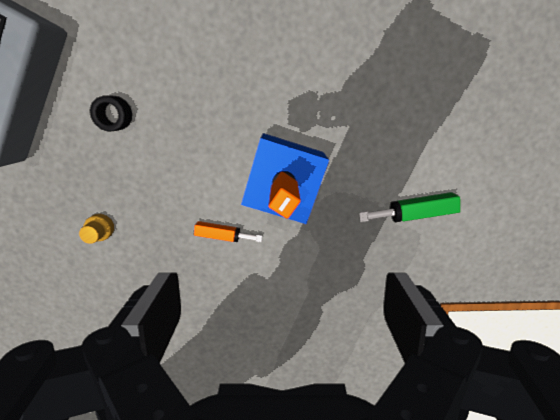

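The wrist view has the tool's top at about (285,204) with its white stripe, and the stand's top around (287,180). The green tool at (415,208) and the small orange one at (225,232) both lie flat.

```bash
python3 - <<'E'
from m import *
f=np.load("w1.npy",allow_pickle=True).item();s=observe()
def sub(m,b): k=np.zeros_like(m);k[b[1]:b[3],b[0]:b[2]]=m[b[1]:b[3],b[0]:b[2]];return k
o=sub(rng(f,(3,150,60),(18,255,255)),(262,160,312,222))|sub(rng(f,(0,0,190),(180,90,255)),(272,190,300,218))
p=cloud(f,o);zt=np.percentile(p[:,2],90);print("zt",zt.round(4))
top=o&(abs(f["z_map"]-np.median(f["z_map"][200:208,281:289]))<.006)
v,u=np.nonzero(top);w=np.array([onplane(f,a,.122) for a in zip(u,v)])
tp=cloud(f,o);tp=tp[tp[:,2]>zt-.005];print("top depth",tp.mean(0).round(4),rect(tp),len(tp));print("mask plane",rect(w))
r=cv2.minAreaRect(np.c_[u,v].astype(np.float32));print(r)
F={n:np.load(n+".npy",allow_pickle=True).item() for n in("scene","side")}
def proj(F,P): q=F["camera_matrix"]@(np.linalg.inv(F["c2w"])@np.r_[P,1])[:3];return q[:2]/q[2]
# stripe
st=sub(rng(f,(0,0,190),(180,90,255)),(272,190,300,218));v,u=np.nonzero(st)
q=np.array([onplane(f,a,.122) for a in zip(u,v)])[:,:2];d=np.linalg.svd(q-q.mean(0))[2][0];print("stripe",q.mean(0).round(4),np.degrees(np.arctan2(d[1],d[0])),len(q))
c=r[0]
# two-view crossing: top-face centre in other views from bright stripe / top face pixels
for n,b in(("scene",(175,180,200,225)),("side",(320,148,345,190))):
    G=F[n];m=sub(rng(G,(3,150,60),(18,255,255))|rng(G,(0,0,190),(180,90,255)),b)
    P=cloud(G,m);vv,uu=np.nonzero(m&(G["z_map"]>0));k=P[:,2]>.117;a=cv2.minAreaRect(np.c_[uu[k],vv[k]].astype(np.float32))[0]
    print(n,"cross",cross(f,c,G,a))
g=cloud(f,rng(f,(40,100,40),(80,255,255)));print("green z",np.percentile(g[:,2],[50,98]))
B=cloud(f,rng(f,(105,120,40),(130,255,255)));B=B[abs(B[:,2]-.05)<.005];print("stand",np.median(B[:,2]),rect(B))
print(R.from_rotvec(s["eef_rot"]).as_matrix().round(3))
E
```

```text
zt 0.1224
top depth [ 0.5809 -0.1723  0.1215] (array([ 580.2, -172.6]), array([19.9, 19.5]), 77.7) 577
mask plane (array([ 581.5, -172.1]), array([20.5, 21.1]), 77.9)
((284.0769348144531, 201.38461303710938), (25.51620864868164, 25.51620864868164), 33.690067291259766)
stripe [ 0.5795 -0.1729] 167.46346080676798 60
scene cross (array([ 0.5808675 , -0.17227722,  0.11964522]), np.float64(0.00041241840693202167))
side cross (array([ 0.57924535, -0.17338833,  0.11559969]), np.float64(0.0013466892872693427))
green z [0.02029562 0.02239044]
stand 0.049689393982859736 (array([ 579.7, -172.8]), array([70.4, 69.6]), 4.3)
[[ 0.93   0.367 -0.001]
 [ 0.367 -0.93   0.001]
 [-0.    -0.001 -1.   ]]
```

```bash
python3 -m inch '{"claw":[1,1,1,1,1,1,1,1,1,1],"delta_pos":[[0,0,0],[0,0,0],[0,0,0],[0,0,0],[-0.01,-0.029,0],[-0.01,-0.029,0],[-0.01,-0.029,0],[-0.01,-0.029,0],[-0.01,-0.029,0.01],[-0.01,-0.029,0.01]],"rot":[[0,0,8.5],[0,0,8.5],[0,0,8.5],[0,0,8.5],[0,0,0],[0,0,0],[0,0,0],[0,0,0],[0,0,0],[0,0,0]]}'
python3 -m inch '{"claw":[1,1,1,1,1,1,1,1,1],"delta_pos":[[-0.01,-0.028,0.01],[-0.01,-0.028,0.01],[-0.01,-0.028,0.01],[-0.01,-0.028,0.01],[-0.01,-0.028,0.01],[-0.01,-0.028,0.01],[0,0,0.01],[0,0,0.01],[0,0,0]],"rot":[[0,0,0],[0,0,0],[0,0,0],[0,0,0],[0,0,0],[0,0,0],[0,0,0],[0,0,0],[0,0,0]]}'
python3 - <<'E'
from m import *
s=observe();print(s["tool_pos"].round(4),s["eef_rot"].round(3),s["qpos"].round(3))
f=grab("wrist");np.save("w2.npy",f,allow_pickle=True);save(f,"pics/w2.png")
E
```

```text
time_s: 3.0
tool_pos: [0.5601, 0.0087, 0.2404]
eef_rot: [3.121, -0.35, 0.001]
wrist_force: [-0.6, 0.5, 0.4]
opening: 0.0855
gripper_force: 0.0
time_s: 3.9
tool_pos: [0.5383, 0.1838, 0.1587]
eef_rot: [3.119, -0.35, -0.004]
wrist_force: [-1.1, -0.6, 0.2]
opening: 0.0854
gripper_force: 0.0
[0.5383 0.1838 0.1587] [ 3.119 -0.35  -0.004] [-0.251  0.412 -0.238  1.877  0.125  0.87  -2.345]
```

View pics/w2.png

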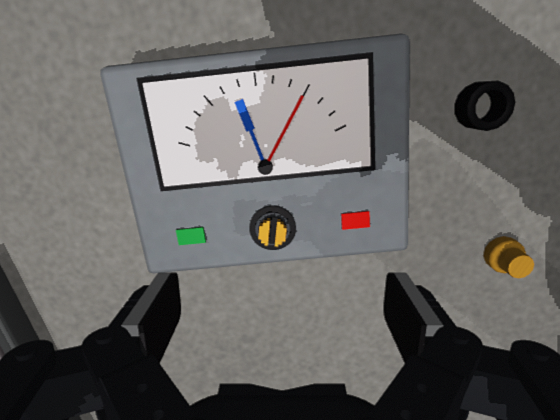

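The wrist view shows the screw at about (272,231) with its slot running near vertically in the image. The pivot is at (265,167), the red needle's tip at (303,95) and the blue pointer's tip at (240,101).

```bash
cat > con.py <<'E'
from m import *
def sub(m,b): k=np.zeros_like(m);k[b[1]:b[3],b[0]:b[2]]=m[b[1]:b[3],b[0]:b[2]];return k
def pts(f,m,z): v,u=np.nonzero(m);return np.array([onplane(f,a,z) for a in zip(u,v)])[:,:2]
def line(q): d=np.linalg.svd(q-q.mean(0))[2][0];return q.mean(0),np.degrees(np.arctan2(d[1],d[0]))
E
python3 - <<'E'
from con import *
f=np.load("w2.npy",allow_pickle=True).item()
brass=sub(rng(f,(15,100,120),(35,255,255)),(245,200,300,255))
v,u=np.nonzero(brass);(c,rad)=cv2.minEnclosingCircle(np.c_[u,v].astype(np.float32));print("circle px",c,rad)
q=pts(f,brass,.062);print("screw from plane",onplane(f,c,.062).round(4),"extent mm",(np.ptp(q,axis=0)*1000).round(1))
P=cloud(f,brass);print("brass z",np.percentile(P[:,2],[10,50,90]).round(4))
mask=np.zeros_like(brass,np.uint8);cv2.circle(mask,(int(round(c[0])),int(round(c[1]))),int(rad-2),1,-1)
slot=(mask>0)&~brass;k=cv2.connectedComponentsWithStats(slot.astype(np.uint8))
i=1+np.argmax(k[2][1:,4]);s=pts(f,k[1]==i,.062);print("slot",line(s),rect(s),len(s))
# the two brass halves' contours: joint line normal
n=cv2.connectedComponentsWithStats(brass.astype(np.uint8));idx=np.argsort(-n[2][1:,4])[:2]+1
h=[pts(f,n[1]==i,.062).mean(0) for i in idx];d=h[1]-h[0];print("halves: slot dir",np.degrees(np.arctan2(d[1],d[0]))+90,"centre",(h[0]+h[1])/2,"areas",n[2][idx,4])
red=sub(rng(f,(0,110,90),(8,255,255))|rng(f,(172,110,90),(180,255,255)),(200,60,360,175))
blu=sub(rng(f,(100,110,80),(130,255,255)),(200,60,360,175))
piv=onplane(f,(265,167),.053)[:2];print("pivot",piv)
for nm,m in(("red",red),("blue",blu)):
    a=pts(f,m,.053);print(nm,line(a),len(a),"from pivot",np.degrees(np.arctan2(*(a.mean(0)-piv)[::-1])), "z",np.median(cloud(f,m)[:,2]).round(4))
c=cloud(f,np.ones_like(brass));c=c[(abs(c[:,2]-.05)<.004)];print("console",rect(c))
F=np.load("scene.npy",allow_pickle=True).item()
G=np.load("side.npy",allow_pickle=True).item()
for X,b in((F,(350,165,390,195)),(G,(220,320,260,360))):
    m=sub(rng(X,(12,80,60),(32,255,255)),b);v,u=np.nonzero(m);cc=cv2.minEnclosingCircle(np.c_[u,v].astype(np.float32))[0]
    print("cross",cross(f,(272,230),X,cc))
E
```

```text
circle px (272.0, 233.0) 14.866168975830078
screw from plane [0.5274 0.1931 0.062 ] extent mm [19.9 20.7]
brass z [0.0604 0.0617 0.0625]
slot (array([0.52743536, 0.19310935]), np.float64(161.56029022433117)) (array([527.3, 193.2]), array([ 4.5, 17.9]), 71.6) 153
halves: slot dir -17.741256191632388 centre [0.52713328 0.19322269] areas [216 213]
pivot [0.57196457 0.18770653]
red (array([0.59424984, 0.16879478]), np.float64(139.31211549675828)) 235 from pivot -40.31864056560682 z 0.0557
blue (array([0.60299958, 0.19201995]), np.float64(-171.780474036785)) 378 from pivot 7.91260760724663 z 0.0537
console (array([572.1, 187.7]), array([198.4, 148.8]), 83.0)
cross (array([0.53010783, 0.19239988, 0.06345587]), np.float64(9.32263931126594e-05))
cross (array([0.52802515, 0.19233067, 0.05895435]), np.float64(0.001469447516654506))
```

```bash
python3 -m inch '{"claw":[1,1,1,1,1,1,1,1,1,1],"delta_pos":[[0,0,-0.02],[0.01,0.028,-0.02],[0.01,0.028,-0.01],[0.01,0.028,0],[0.01,0.028,0],[0.01,0.028,0],[0.01,0.028,0],[0.01,0.028,0],[0.01,0.028,0],[0.01,0.028,0]],"rot":[[0,0,0],[0,0,0],[0,0,0],[0,0,0],[0,0,0],[0,0,0],[0,0,0],[0,0,0],[0,0,0],[0,0,0]]}'
python3 -m inch '{"claw":[1,1,1,1,1,1],"delta_pos":[[0.01,0.028,0],[0.01,0.028,0],[0.01,0.02,0],[0,0.01,0],[0,0,0],[0,0,0]],"rot":[[0,0,0],[0,0,0],[0,0,0],[0,0,0],[0,0,0],[0,0,0]]}'
cat > rel.py <<'E'
from h import *
import sys
t=np.array([float(x) for x in sys.argv[1:4]]);s=observe();M=R.from_rotvec(s["eef_rot"])
a=M.as_matrix();print("pos",s["tool_pos"].round(4),"yaw",np.degrees(np.arctan2(a[1,0],a[0,0])).round(2),"tilt z",a[:,2].round(4),"q",s["qpos"].round(3),"F",s["wrist_force"].round(2),"go",M.inv().apply(t-s["tool_pos"]).round(4))
E
python3 rel.py .580 -.1725 .087
python3 - <<'E'
from con import *
f=grab("wrist")
o=rng(f,(3,150,60),(18,255,255))|rng(f,(0,0,190),(180,90,255))
p=cloud(f,o);p=p[(abs(p[:,2]-.122)<.005)&(abs(p[:,0]-.58)<.03)&(abs(p[:,1]+.172)<.03)];print(len(p),p.mean(0).round(4),rect(p))
E
```

```text
time_s: 4.95
tool_pos: [0.5714, -0.0819, 0.2111]
eef_rot: [3.122, -0.35, 0.002]
wrist_force: [-0.5, 0.1, -0.2]
opening: 0.0855
gripper_force: 0.0
time_s: 5.55
tool_pos: [0.5816, -0.1686, 0.2105]
eef_rot: [-3.122, 0.345, 0.0]
wrist_force: [-0.3, 0.5, -0.3]
opening: 0.0855
gripper_force: 0.0
pos [ 0.5816 -0.1686  0.2105] yaw -12.63 tilt z [ 1.e-04  7.e-04 -1.e+00] q [ 0.264  0.398 -0.11   1.754  0.05   0.992 -1.656] F [-0.35  0.52 -0.25] go [-0.0007  0.0043  0.1235]
823 [ 0.5812 -0.1732  0.1215] (array([ 580.5, -173.1]), array([18.8, 19.6]), 77.7)
```

```bash
python3 -m inch '{"claw":[1,1,1,1,1,1,1,1],"delta_pos":[[0,0.0045,0.01],[0,0,0.02],[0,0,0.02],[0,0,0.02],[0,0,0.02],[0,0,0.02],[0,0,0.0135],[0,0,0]],"rot":[[0,0,0],[0,0,0],[0,0,0],[0,0,0],[0,0,0],[0,0,0],[0,0,0],[0,0,0]]}'
python3 rel.py .5805 -.173 .087
```

```text
time_s: 6.4
tool_pos: [0.5794, -0.1729, 0.0845]
eef_rot: [-3.122, 0.344, 0.007]
wrist_force: [-0.4, 0.0, -0.4]
opening: 0.0855
gripper_force: 0.0
pos [ 0.5794 -0.1729  0.0845] yaw -12.58 tilt z [-0.0041  0.0011 -1.    ] q [ 0.263  0.553 -0.101  1.843  0.077  0.753 -1.67 ] F [-0.42  0.01 -0.43] go [ 0.0011 -0.0001 -0.0025]
```

```bash
python3 -m inch '{"claw":[-0.2,-0.5,-0.8,-1,-1,-1,-1,-1],"delta_pos":[[0.001,0,-0.002],[0,0,0],[0,0,0],[0,0,0],[0,0,0],[0,0,0],[0,0,0],[0,0,0]],"rot":[[0,0,0],[0,0,0],[0,0,0],[0,0,0],[0,0,0],[0,0,0],[0,0,0],[0,0,0]]}' 60
python3 rel.py .5805 -.173 .087
```

```text
time_s: 7.2
tool_pos: [0.5823, -0.1742, 0.0895]
eef_rot: [3.122, -0.346, 0.002]
wrist_force: [-1.6, -0.2, 5.5]
opening: 0.0195
gripper_force: 58.7
pos [ 0.5823 -0.1742  0.0895] yaw -12.65 tilt z [ 1.e-03 -3.e-04 -1.e+00] q [ 0.264  0.548 -0.101  1.837  0.076  0.759 -1.669] F [-1.59 -0.19  5.53] go [-0.002  -0.0007  0.0025]
```

```bash
python3 -m inch '{"claw":[-1,-1,-1,-1,-1,-1,-1,-1],"delta_pos":[[0,0,-0.005],[0,0,-0.01],[0,0,-0.015],[0,0,-0.015],[0,0,-0.02],[0,0,-0.02],[0,0,-0.01],[0,0,0]],"rot":[[0,0,0],[0,0,0],[0,0,0],[0,0,0],[0,0,0],[0,0,0],[0,0,0],[0,0,0]]}'
python3 rel.py .5272 .1932 .18
```

```text
time_s: 8.0
tool_pos: [0.5831, -0.1742, 0.1862]
eef_rot: [3.122, -0.346, 0.006]
wrist_force: [0.1, 0.9, -0.3]
opening: 0.0194
gripper_force: 58.5
pos [ 0.5831 -0.1742  0.1862] yaw -12.65 tilt z [ 3.9e-03 -9.0e-04 -1.0e+00] q [ 0.27   0.427 -0.107  1.773  0.055  0.941 -1.652] F [ 0.11  0.85 -0.27] go [-0.135  -0.3463  0.0056]
```

```bash
python3 -m inch '{"claw":[-1,-1,-1,-1,-1,-1,-1,-1,-1,-1],"delta_pos":[[-0.005,-0.013,0],[-0.0105,-0.027,0],[-0.0105,-0.027,0],[-0.0105,-0.027,0],[-0.0105,-0.027,0],[-0.0105,-0.027,0],[-0.0105,-0.027,0],[-0.0105,-0.027,0],[-0.0105,-0.027,0],[-0.0105,-0.027,0]],"rot":[[0,0,0],[0,0,0],[0,0,0],[0,0,0],[0,0,0],[0,0,0],[0,0,0],[0,0,0],[0,0,0],[0,0,0]]}'
python3 -m inch '{"claw":[-1,-1,-1,-1,-1,-1],"delta_pos":[[-0.0105,-0.027,0],[-0.0105,-0.027,0],[-0.0105,-0.027,0],[-0.004,-0.009,0],[0,0,0],[0,0,0]],"rot":[[0,0,0],[0,0,0],[0,0,0],[0,0,5.4],[0,0,0],[0,0,0]]}'
python3 rel.py .5272 .1932 .18
python3 - <<'E'
from m import *
for n in("scene","side","wrist"):
    f=grab(n);np.save(n+"2.npy",f,allow_pickle=True);save(f,f"pics/{n}2.png")
a=cv2.imread("pics/scene2.png")[110:220,310:430];b=cv2.imread("pics/side2.png")[260:380,180:300]
w=cv2.imread("pics/wrist2.png")[140:420,150:410]
a=cv2.resize(a,(390,300));b=cv2.resize(b,(390,300));o=np.hstack([a,b])
cv2.imwrite("pics/c2.png",np.vstack([o,np.hstack([cv2.resize(w,(390,300)),np.zeros((300,390,3),np.uint8)])]))
E
```

```text
time_s: 9.0
tool_pos: [0.5391, 0.0996, 0.1826]
eef_rot: [3.122, -0.344, -0.004]
wrist_force: [0.1, 0.1, -0.4]
opening: 0.0191
gripper_force: 58.5
time_s: 9.6
tool_pos: [0.525, 0.1929, 0.1829]
eef_rot: [3.102, -0.488, -0.002]
wrist_force: [-0.0, -0.1, -0.2]
opening: 0.0193
gripper_force: 58.5
pos [0.525  0.1929 0.1829] yaw -17.88 tilt z [-0.0016 -0.0011 -1.    ] q [-0.288  0.365 -0.219  1.881  0.099  0.907 -2.436] F [-0.02 -0.07 -0.17] go [ 0.002  -0.001   0.0029]
```

View pics/c2.png

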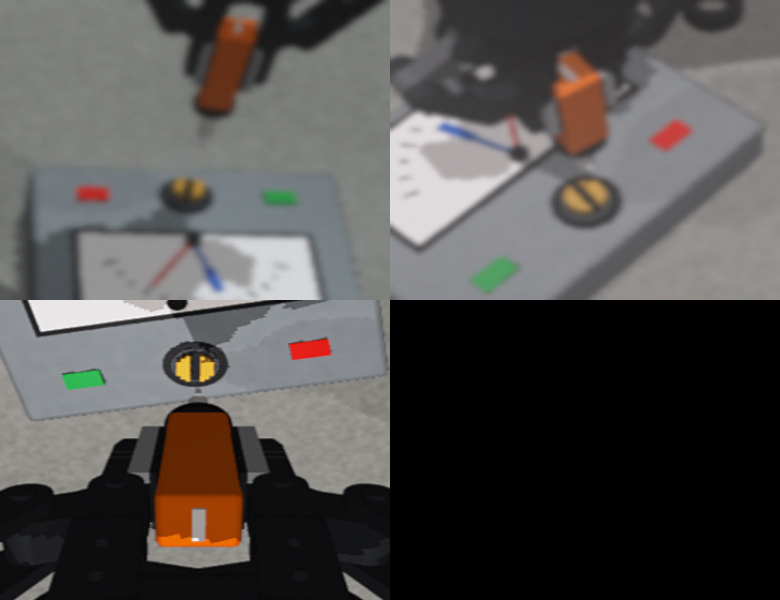

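The composite shows the tool upright in the pads. In the wrist frame the blade tip is at about (282,228) and the slot centre at about (281,201), so they are laterally aligned to around a pixel. I'll measure it more finely.

```bash
python3 - <<'E'
from con import *
f=np.load("wrist2.npy",allow_pickle=True).item();s=observe()
cv2.imwrite("pics/w2z.png",cv2.resize(f["frame"][180:250,240:325,::-1],(680,560),interpolation=cv2.INTER_NEAREST))
br=sub(rng(f,(15,100,120),(35,255,255)),(255,180,310,225))
n=cv2.connectedComponentsWithStats(br.astype(np.uint8));idx=np.argsort(-n[2][1:,4])[:2]+1
g=f.copy();g["c2w"]=f["mount"]
zs=s["tool_pos"][2]-.062
H=[pts(g,n[1]==i,zs).mean(0) for i in idx];print("areas",n[2][idx,4],"px",n[3][idx])
d=H[1]-H[0];print("slot centre in tool frame mm",((H[0]+H[1])/2*1000).round(2),"slot dir deg in tool",np.degrees(np.arctan2(d[1],d[0]))-90)
for y in range(212,236): print(y,f["frame"][y,274:292].sum(1)//3, (f["z_map"][y,[278,282,286]]*1000).round(0))
E
```

```text
areas [195 194] px [[272.14358974 203.92820513]
 [286.89175258 204.12886598]]
slot centre in tool frame mm [ 0.92 -1.91] slot dir deg in tool 0.817745019580542
212 [166 168 136  72  43  44  44  41  53 149 167 163 164 166 169 137  85  55] [272. 273. 268.]
213 [166 168 135  75  43  43  44  41  54 147 167 166 165 169 171 116  56  42] [273. 273. 266.]
214 [163 171 145  87  57  54  54  56  71 151 171 168 138 100  91  62  42  42] [274. 278. 277.]
215 [160 174 151 105  83  83  82  81  91 157 174 173 116  49  41  42  44  42] [276. 276. 279.]
216 [83 93 78 61 59 62 61 56 55 82 92 93 62 40 41 42 42 39] [279. 279. 278.]
217 [44 44 42 42 46 46 47 45 41 44 44 44 43 42 41 40 41 48] [279. 279. 278.]
218 [ 43  43  44  44  48  46  44  45  43  43  40  41  43  40  41  50  80 120] [279.   0. 278.]
219 [ 43  43  39  43  44  44  42  40  40  41  44  46  47  51  80 128 146 153] [280. 279. 278.]
220 [ 93  74  57  53  52  51  48  52  53  54  78  89 110 134 146 154 157 155] [281. 278. 280.]
221 [143 143 141 144 144 129 119 126 138 143 146 147 150 154 155 154 153 153] [281. 281. 281.]
222 [149 152 153 156 154 1
[... 603 characters left out ...]
4 153 153 153 151] [283. 214. 282.]
229 [147 148 149 148 133 129 132 135 138 144 130 134 145 149 145 144 141 138] [283. 216. 284.]
230 [147 150 150 132 104  94  98 100  99 104  98  99 114 131 134 132 131 129] [214. 211. 285.]
231 [150 147 130 101  89  89  91  93  93  93  91  90  92 105 118 123 138 139] [213. 211. 214.]
232 [140 130 103  85  86  91  92  94  96  95  95  92  91  90 124 145 151 149] [210. 209. 213.]
233 [130 113  90  85  90  91  94  98  95  97  96  95  91  87 122 149 152 151] [210. 208. 212.]
234 [127 104  86  86  92  94  97  97  97  98  97  98  93  92 123 150 153 150] [208. 206. 210.]
235 [145 116  88  75  61  58  57  50  47  55  60  70  75  85 111 145 152 151] [206. 184. 207.]
```

View pics/w2z.png

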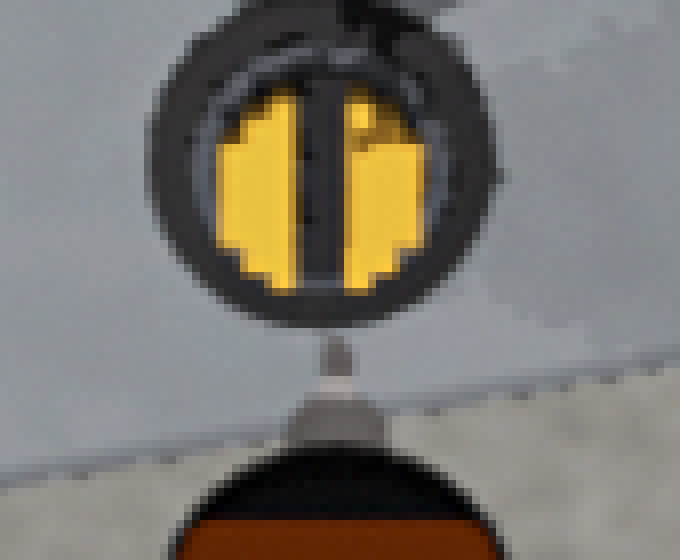

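```bash
python3 -m inch '{"claw":[-1,-1,-1,-1,-1,-1,-1],"delta_pos":[[0.0025,-0.0015,0],[0,0,0.01],[0,0,0.01],[0,0,0.01],[0,0,0.005],[0,0,0],[0,0,0]],"rot":[[0,0,0.8],[0,0,0],[0,0,0],[0,0,0],[0,0,0],[0,0,0],[0,0,0]]}'
python3 rel.py .5272 .1932 .1345
python3 - <<'E'
from con import *
f=grab("wrist");np.save("w3.npy",f,allow_pickle=True);save(f,"pics/w3.png")
cv2.imwrite("pics/w3z.png",cv2.resize(f["frame"][160:250,235:335,::-1],(700,630)[:2] if 0 else (660,594),interpolation=cv2.INTER_NEAREST))
E
```

```text
time_s: 10.45
tool_pos: [0.5288, 0.1939, 0.1487]
eef_rot: [3.099, -0.514, -0.0]
wrist_force: [-0.0, 0.5, 0.4]
opening: 0.0189
gripper_force: 58.5
pos [0.5288 0.1939 0.1487] yaw -18.83 tilt z [-1.e-04 -0.e+00 -1.e+00] q [-0.295  0.413 -0.21   1.901  0.113  0.839 -2.463] F [-0.01  0.52  0.36] go [-0.0013  0.0012  0.0142]
```

View pics/w3z.png

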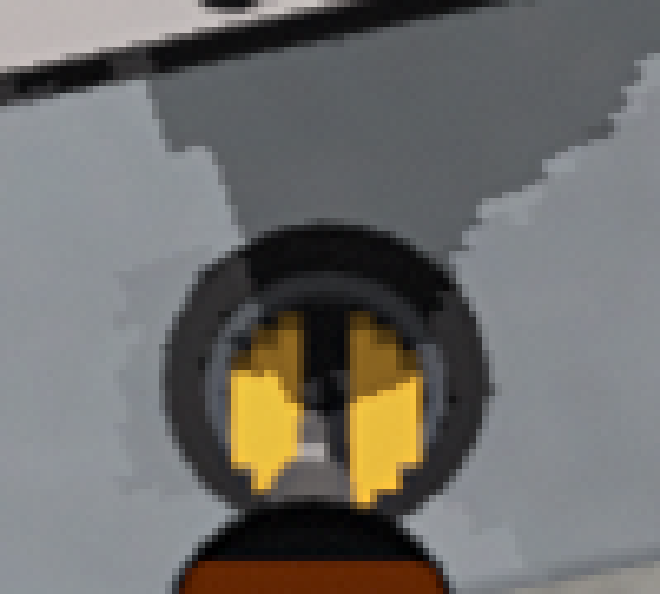

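The blade (full-frame column about 282) sits about 1.3 mm left of the slot centre (column about 284). I'll correct that and recheck.

```bash
python3 -m inch '{"claw":[-1,-1,-1],"delta_pos":[[0,0.0013,0],[0,0,0],[0,0,0]],"rot":[[0,0,0],[0,0,0],[0,0,0]]}'
python3 rel.py .5272 .1932 .1345
python3 - <<'E'
from con import *
f=grab("wrist");np.save("w4.npy",f,allow_pickle=True)
h=hsv(f)
for y in range(205,236,2): print(y,f["frame"][y,270:298].sum(1)//3)
print("brass rows")
b=rng(f,(15,100,60),(35,255,255))
for y in range(205,236,2): print(y,np.nonzero(b[y,260:310])[0]+260)
E
```

```text
time_s: 10.8
tool_pos: [0.5285, 0.1925, 0.1491]
eef_rot: [-3.099, 0.514, -0.001]
wrist_force: [-0.3, -0.4, 0.4]
opening: 0.0196
gripper_force: 58.5
pos [0.5285 0.1925 0.1491] yaw -18.85 tilt z [ 5.e-04  1.e-04 -1.e+00] q [-0.293  0.411 -0.21   1.903  0.113  0.838 -2.461] F [-0.29 -0.35  0.44] go [-0.0014 -0.0002  0.0146]
205 [51 78 91 70 47 39 33 32 32 28 26 23 22 27 29 33 32 32 36 42 47 45 41 39
 26 16 12 10]
207 [94 92 60 31 23 25 29 29 17 10 13 10 11 10 12 16 32 39 37 26 22 33 42 45
 45 39 24 13]
209 [75 50 29 15 26 46 53 52 34 14 10 13 12 12  9 19 45 56 52 37 28 27 33 36
 40 45 44 31]
211 [36 46 53 51 57 81 91 91 56 19 11 15 12 10  9 31 85 97 94 73 56 50 50 30
 16 29 43 45]
213 [ 44 141 166 124  87  86  91  90  57  19  11  13  12  12  10  27  78  90
  91  88  85  87  87  58  35  42  61  80]
215 [ 59 146 170 168 123  85  87  90  56  19  10  11  13  13   8  27  77  90
  88  88  88  88  91  65  51  50  55  76]
217 [163 166 166 167 161 113  91  93  58  18  13  11  12  12  10  27  77  92
  89  87  86  88  87  86  93  95  81  77]
219 [165 164 164 165 165 160 166 173 121  59  45  27  11
[... 1395 characters left out ...]

219 [268 269 270 271 272 273 274 275 276 277 278 286 287 288 289 290 291 292
 293 294 295 296]
221 [268 269 270 271 272 273 274 275 276 277 278 286 287 288 289 290 291 292
 293 294 295 296]
223 [268 269 270 271 272 273 274 275 276 277 278 285 286 287 288 289 290 291
 292 293 294 295 296]
225 [268 269 270 271 272 273 274 275 276 277 278 286 287 288 289 290 291 292
 293 294 295 296]
227 [268 269 270 271 272 273 274 275 276 277 278 286 287 288 289 290 291 292
 293 294 295 296]
229 [268 269 270 271 272 273 274 275 276 277 278 286 287 288 289 290 291 292
 293 294 295 296]
231 [271 272 273 274 275 276 277 287 288 289 290 291 292 293]
233 [271 272 273 274 275 288 289 290 291 292 293]
235 [288 289]
```

```bash
python3 -m inch '{"claw":[-1,-1,-1,-1,-1,-1],"delta_pos":[[0.0015,0,0.004],[0,0,0.003],[0,0,0.002],[0,0,0.001],[0,0,0.001],[0,0,0]],"rot":[[0,0,0],[0,0,0],[0,0,0],[0,0,0],[0,0,0],[0,0,0]]}'
python3 rel.py .5272 .1932 .1345
```

```text
time_s: 11.45
tool_pos: [0.5297, 0.1921, 0.1377]
eef_rot: [3.099, -0.514, -0.0]
wrist_force: [-0.1, -0.5, -0.4]
opening: 0.0192
gripper_force: 58.5
pos [0.5297 0.1921 0.1377] yaw -18.84 tilt z [-2.e-04 -1.e-04 -1.e+00] q [-0.294  0.428 -0.208  1.909  0.118  0.817 -2.464] F [-0.11 -0.47 -0.44] go [-0.0027 -0.0003  0.0032]
```

```bash
python3 -m inch '{"claw":[-1,-1,-1],"delta_pos":[[0,0,0.001],[0,0,0],[0,0,0]],"rot":[[0,0,0],[0,0,0],[0,0,0]]}'|grep -E "pos|wrist"
python3 -m inch '{"claw":[-1,-1,-1],"delta_pos":[[0,0,0.001],[0,0,0],[0,0,0]],"rot":[[0,0,0],[0,0,0],[0,0,0]]}'|grep -E "pos|wrist"
```

```text
tool_pos: [0.5298, 0.1921, 0.1369]
wrist_force: [0.8, -0.0, -0.6]
tool_pos: [0.5297, 0.1921, 0.1358]
wrist_force: [-0.1, 0.2, -0.6]
```

```bash
for i in 1; do python3 -m inch '{"claw":[-1,-1,-1],"delta_pos":[[0,0,0.001],[0,0,0],[0,0,0]],"rot":[[0,0,0],[0,0,0],[0,0,0]]}'|grep -E "pos|wrist"; done
python3 -m inch '{"claw":[-1,-1,-1],"delta_pos":[[0,0,0.001],[0,0,0],[0,0,0]],"rot":[[0,0,0],[0,0,0],[0,0,0]]}'|grep -E "pos|wrist"
python3 -m inch '{"claw":[-1,-1,-1],"delta_pos":[[0,0,0.0007],[0,0,0],[0,0,0]],"rot":[[0,0,0],[0,0,0],[0,0,0]]}'|grep -E "pos|wrist"
```

```text
tool_pos: [0.5298, 0.1921, 0.1348]
wrist_force: [-0.5, -0.1, -1.4]
tool_pos: [0.5297, 0.1921, 0.1338]
wrist_force: [-0.3, -0.2, 0.8]
tool_pos: [0.5299, 0.1921, 0.1333]
wrist_force: [-0.6, -0.9, 1.8]
```

```bash
python3 -m inch '{"claw":[-1,-1,-1,-1,-1],"delta_pos":[[0,-0.0002,0],[0,-0.0002,0],[0,-0.0002,0],[0,-0.0002,0],[0,0,0]],"rot":[[0,0,-5],[0,0,-5],[0,0,-5],[0,0,-5],[0,0,0]]}'|grep -E "pos|wrist"
python3 -m inch '{"claw":[-1,-1,-1,-1,-1],"delta_pos":[[0,-0.0002,0],[0,-0.0002,0],[0,-0.0002,0],[0,-0.0002,0],[0,0,0]],"rot":[[0,0,-5],[0,0,-5],[0,0,-5],[0,0,-5],[0,0,0]]}'|grep -E "pos|wrist"
python3 rel.py .5272 .1932 .1335
cat > ang.py <<'E'
from con import *
for n in("wrist","scene","side"):
    f=grab(n);save(f,f"pics/a_{n}_{observe()['time_s']:.2f}.png");m=np.zeros(f["z_map"].shape,bool)
    out=[]
    for lo,hi,lo2,hi2 in(((0,110,70),(8,255,255),(172,110,70),(180,255,255)),((100,110,60),(130,255,255),(100,110,60),(130,255,255))):
        k=rng(f,lo,hi)|rng(f,lo2,hi2);v,u=np.nonzero(k)
        p=np.array([onplane(f,a,.053) for a in zip(u,v)])[:,:2]
        r=p-[.5720,.1873];d=np.hypot(*r.T);i=(d<.053)&(d>.012)&(r[:,0]>0)
        if i.sum()<4: out.append(None);continue
        l=np.degrees(np.arctan(np.tan(np.radians(line(p[i])[1]))))
        out.append((int(i.sum()),round(float(l),1),round(float(np.degrees(np.arctan2(*r[i].mean(0)[::-1]))),1)))
    print(n,"red",out[0],"blue",out[1])
E
python3 ang.py
```

```text
tool_pos: [0.5302, 0.193, 0.1333]
wrist_force: [-0.0, 0.1, 1.3]
tool_pos: [0.53, 0.1943, 0.1334]
wrist_force: [-0.3, 1.4, 1.7]
pos [0.53   0.1943 0.1334] yaw 21.09 tilt z [ 6.0e-04  1.2e-03 -1.0e+00] q [-0.172  0.452 -0.368  1.901  0.214  0.825 -1.854] F [-0.3   1.43  1.74] go [-0.003   0.     -0.0001]
wrist red (264, -21.0, -20.8) blue (447, 8.2, 8.5)
scene red None blue (14, 9.2, 9.7)
side red None blue (17, 8.4, 7.2)
```

```bash
python3 -m inch '{"claw":[-1,-1,-1,-1,-1,-1,-1],"delta_pos":[[0,-0.0002,0],[0,-0.0002,0],[0,-0.0002,0],[0,-0.0002,0],[0,-0.0002,0],[0,0,0],[0,0,0]],"rot":[[0,0,-5],[0,0,-5],[0,0,-5],[0,0,-5],[0,0,-5],[0,0,0],[0,0,0]]}'|grep -E "pos|wrist"
python3 ang.py
```

```text
tool_pos: [0.5292, 0.1954, 0.1332]
wrist_force: [-0.6, 3.5, 2.6]
wrist red (250, 3.5, 2.9) blue (346, 7.9, 9.1)
scene red None blue None
side red None blue (7, 6.4, 7.4)
```

```bash
python3 -m inch '{"claw":[-1,-1,-1,-1],"delta_pos":[[0,-0.0002,0],[0,0,0],[0,0,0],[0,0,0]],"rot":[[0,0,-4.8],[0,0,0],[0,0,0],[0,0,0]]}'|grep -E "pos|wrist"
python3 ang.py; python3 rel.py .5272 .1932 .1335; ls pics
```

```text
tool_pos: [0.529, 0.1955, 0.1332]
wrist_force: [-0.4, 5.6, 2.3]
wrist red (240, 8.6, 7.4) blue (189, 8.5, 8.8)
scene red None blue None
side red None blue None
pos [0.529  0.1955 0.1332] yaw 50.91 tilt z [ 1.e-04  1.e-03 -1.e+00] q [-0.083  0.471 -0.487  1.896  0.287  0.843 -1.399] F [-0.93  4.88  1.71] go [-0.0029  0.0001 -0.0003]
a_scene_14.05.png
a_scene_14.90.png
a_scene_15.45.png
a_side_14.10.png
a_side_14.95.png
a_side_15.50.png
a_wrist_14.00.png
a_wrist_14.85.png
a_wrist_15.40.png
c2.png
scene0.png
scene2.png
side0.png
side2.png
w1.png
w2.png
w2z.png
w3.png
w3z.png
wrist2.png
```

```bash
python3 -m inch '{"claw":[-1,-1,-1,-1],"delta_pos":[[0,0.0001,0],[0,0.0001,0],[0,0,0],[0,0,0]],"rot":[[0,0,4],[0,0,4],[0,0,0],[0,0,0]]}'|grep -E "pos|wrist"
python3 rel.py .5272 .1932 .1335
```

```text
tool_pos: [0.5294, 0.1949, 0.1333]
wrist_force: [-0.4, 5.3, 1.7]
pos [0.5294 0.1949 0.1333] yaw 43.04 tilt z [ 6.e-04  4.e-04 -1.e+00] q [-0.107  0.465 -0.454  1.897  0.268  0.838 -1.519] F [-0.4   5.3   1.69] go [-0.0028 -0.0002 -0.0003]
```

```bash
python3 -m inch '{"claw":[-1,-1,-1],"delta_pos":[[0.0007,-0.0008,0],[0,0,0],[0,0,0]],"rot":[[0,0,2],[0,0,0],[0,0,0]]}'|grep -E "pos|wrist"
python3 ang.py
```

```text
tool_pos: [0.5294, 0.195, 0.1331]
wrist_force: [-0.1, 2.7, 1.7]
wrist red (248, 8.3, 7.6) blue (180, 8.1, 9.0)
scene red None blue None
side red None blue None
```

```bash
python3 -m inch '{"claw":[-1,-1,-1,-1],"delta_pos":[[0.0005,-0.0006,0],[0,0,0],[0,0,-0.001],[0,0,-0.001]],"rot":[[0,0,1],[0,0,0],[0,0,0],[0,0,0]]}'|grep -E "pos|wrist"
python3 -m inch '{"claw":[-1,-1,-1,-1,-1,-1,-1,-1],"delta_pos":[[0,0,-0.002],[0,0,-0.002],[0,0,-0.003],[0,0,-0.004],[0,0,-0.012],[0,0,-0.015],[0,0,-0.012],[0,0,0]],"rot":[[0,0,0],[0,0,0],[0,0,0],[0,0,0],[0,0,0],[0,0,0],[0,0,0],[0,0,0]]}'
python3 ang.py; python3 rel.py .580 -.1725 .18
```

```text
tool_pos: [0.5287, 0.1957, 0.1347]
wrist_force: [0.4, 0.2, -1.3]
time_s: 17.55
tool_pos: [0.5306, 0.1971, 0.1878]
eef_rot: [-2.953, -1.073, -0.007]
wrist_force: [0.9, 0.8, -0.6]
opening: 0.019
gripper_force: 58.7
wrist red (156, 8.2, 7.9) blue (102, 8.5, 9.0)
scene red None blue None
side red None blue None
pos [0.5291 0.1961 0.1851] yaw 39.95 tilt z [ 0.e+00 -2.e-04 -1.e+00] q [-0.097  0.399 -0.463  1.856  0.217  0.937 -1.533] F [-0.16 -0.08  0.05] go [-0.1977  0.3153  0.0051]
```

```bash
python3 -m inch '{"claw":[-1,-1,-1,-1,-1,-1,-1,-1],"delta_pos":[[0,0,0],[0,0,0],[0,0,0],[0,0,0],[0,0,0],[0,0,0],[0,0,0],[0,0,0]],"rot":[[0,0,7.5],[0,0,7.5],[0,0,7.5],[0,0,7.5],[0,0,7.5],[0,0,7.5],[0,0,7.5],[0,0,0]]}'|grep -E "pos|wrist"
python3 rel.py .5823 -.1742 .18
python3 ang.py
```

```text
tool_pos: [0.5287, 0.1962, 0.1844]
wrist_force: [0.4, 0.5, -0.1]
pos [0.5287 0.1962 0.1844] yaw -12.59 tilt z [-1.1e-03 -8.0e-04 -1.0e+00] q [-0.247  0.375 -0.273  1.866  0.125  0.918 -2.369] F [ 0.4   0.46 -0.13] go [0.133  0.3499 0.0046]
wrist red (161, 8.3, 8.8) blue (113, 8.3, 8.0)
scene red None blue None
side red (10, 54.9, -69.1) blue None
```

```bash
python3 -m inch '{"claw":[-1,-1,-1,-1,-1,-1,-1,-1,-1,-1],"delta_pos":[[0.005,0.0133,0],[0.01,0.0265,0],[0.01,0.0265,0],[0.01,0.0265,0],[0.01,0.0265,0],[0.01,0.0265,0],[0.01,0.0265,0],[0.01,0.0265,0],[0.01,0.0265,0],[0.01,0.0265,0]],"rot":[[0,0,0],[0,0,0],[0,0,0],[0,0,0],[0,0,0],[0,0,0],[0,0,0],[0,0,0],[0,0,0],[0,0,0]]}'|grep -E "pos|wrist"
python3 -m inch '{"claw":[-1,-1,-1,-1,-1,-1,-1],"delta_pos":[[0.01,0.0265,0],[0.01,0.0265,0],[0.01,0.0265,0],[0.005,0.0135,0],[0.003,0.005,0],[0,0,0],[0,0,0]],"rot":[[0,0,0],[0,0,0],[0,0,0],[0,0,0],[0,0,0],[0,0,0],[0,0,0]]}'|grep -E "pos|wrist"
python3 rel.py .5823 -.1742 .0885
python3 - <<'E'
from m import *
fs=[grab(n) for n in("scene","side","wrist")]
for n,f in zip(("scene","side","wrist"),fs): np.save(n+"5.npy",f,allow_pickle=True)
a=fs[0]["frame"][140:260,130:250,::-1];b=fs[1]["frame"][110:230,270:390,::-1];w=fs[2]["frame"][130:370,160:400,::-1]
z=lambda i:cv2.resize(i,(300,300));cv2.imwrite("pics/c5.png",np.hstack([cv2.resize(a,(266,300)),cv2.resize(b,(266,300)),cv2.resize(w,(266,300))]))
E
```

```text
tool_pos: [0.5669, -0.0727, 0.1851]
wrist_force: [-0.7, -0.2, -0.4]
tool_pos: [0.5831, -0.1723, 0.185]
wrist_force: [0.6, -0.4, -0.4]
pos [ 0.5831 -0.1723  0.185 ] yaw -12.42 tilt z [-2.e-04  1.e-03 -1.e+00] q [ 0.296  0.431 -0.145  1.769  0.073  0.947 -1.666] F [ 0.6  -0.45 -0.42] go [-0.0004  0.0021  0.0965]
```

View pics/c5.png

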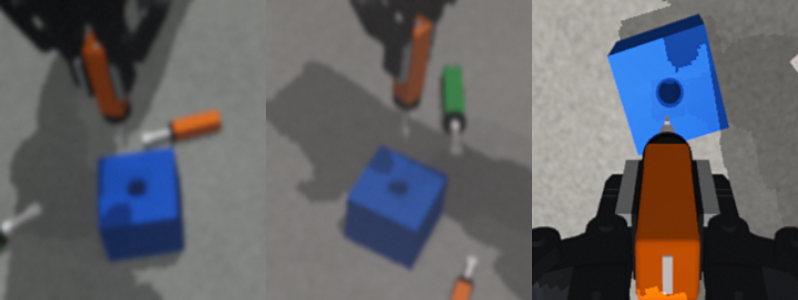

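The wrist view shows the hole at about (283.6,203) and the blade at about (282,228), so the tip needs a small +y shift. The tool still stands straight in the pads.

```bash
python3 - <<'E'
from con import *
f=np.load("wrist5.npy",allow_pickle=True).item();g=f.copy();g["c2w"]=f["mount"]
gray=f["frame"].sum(2)/3
k=sub(gray<62,(268,192,300,216));c=cv2.connectedComponentsWithStats(k.astype(np.uint8));i=1+np.argmax(c[2][1:,4]);print("hole px",c[3][i],c[2][i])
p=onplane(g,c[3][i],.185-.050);print("hole in tool frame mm",(p*1000).round(1))
q=pts(g,c[1]==i,.135);print((np.ptp(q,axis=0)*1000).round(1))
for y in range(214,240,3): print(y,f["frame"][y,272:294,0])
E
```

```text
hole px [283.83396226 203.70566038] [275 196  19  17 265]
hole in tool frame mm [ -3.    1.5 135. ]
[13.2 14.2]
214 [51 51 52 52 50 38 27 21 18 17 17 17 17 18 17 18 21 19 30 45 50 51]
217 [51 51 51 50 53 50 51 51 51 51 50 51 49 47 48 48 48 47 46 44 46 46]
220 [51 51 50 49 49 47 47 47 48 45 45 45 46 46 47 46 46 45 47 47 44 46]
223 [ 48  47  48  48  47  46  44  49  87 114 121  88  50  45  46  46  46  46
  49  48  48  47]
226 [ 49  49  47  49  51  49  47  73 111 122 122 109  68  46  47  49  49  49
  50  49  49  48]
229 [ 50  48  50  48  47  47  70 131 164 168 171 165 119  76  52  46  48  49
  48  48  48  48]
232 [ 52  50  47  58  92 109 113 116 115 117 118 119 118 118 119  91  57  47
  47  49  48  48]
235 [ 52  51  52  81 105  97  77  73  73  64  59  70  75  89  97 109  84  55
  49  49  48  48]
238 [ 9  8  8  6  5  7  5  7  8  7 10  7  4  8  7  9  8  6  9  9 11 24]
```

```bash
python3 -m inch '{"claw":[-1,-1,-1,-1,-1,-1,-1,-1,-1],"delta_pos":[[-0.0006,0.0018,0],[0,0,0.015],[0,0,0.015],[0,0,0.015],[0,0,0.01],[0,0,0.005],[0,0,0.005],[0,0,0.005],[0,0,0]],"rot":[[0,0,0],[0,0,0],[0,0,0],[0,0,0],[0,0,0],[0,0,0],[0,0,0],[0,0,0],[0,0,0]]}'
python3 rel.py .5823 -.1742 .0885
```

```text
time_s: 21.4
tool_pos: [0.5819, -0.1756, 0.1147]
eef_rot: [-3.123, 0.343, 0.001]
wrist_force: [0.3, 0.2, -0.6]
opening: 0.0191
gripper_force: 58.7
pos [ 0.5819 -0.1756  0.1147] yaw -12.54 tilt z [-6.e-04  1.e-04 -1.e+00] q [ 0.294  0.516 -0.137  1.821  0.093  0.811 -1.679] F [ 0.26  0.19 -0.58] go [ 0.0001 -0.0014  0.0262]
```

```bash
python3 -m inch '{"claw":[-1,-1,-1,-1,-1,-1,-1,-1],"delta_pos":[[0,-0.001,0.004],[0,0,0.005],[0,0,0.005],[0,0,0.004],[0,0,0.003],[0,0,0.002],[0,0,0],[0,0,0]],"rot":[[0,0,0],[0,0,0],[0,0,0],[0,0,0],[0,0,0],[0,0,0],[0,0,0],[0,0,0]]}'|grep -E "pos|wrist"
python3 -m inch '{"claw":[-1,-1,-1],"delta_pos":[[0,0,0.001],[0,0,0],[0,0,0]],"rot":[[0,0,0],[0,0,0],[0,0,0]]}'|grep -E "pos|wrist"
python3 -m inch '{"claw":[-1,-1,-1],"delta_pos":[[0,0,0.001],[0,0,0],[0,0,0]],"rot":[[0,0,0],[0,0,0],[0,0,0]]}'|grep -E "pos|wrist"
```

```text
tool_pos: [0.5824, -0.1747, 0.0922]
wrist_force: [0.1, 0.4, 0.4]
tool_pos: [0.5824, -0.1746, 0.0912]
wrist_force: [-0.2, 0.7, -0.5]
tool_pos: [0.5823, -0.1746, 0.0901]
wrist_force: [-0.4, 0.6, -0.2]
```

```bash
python3 -m inch '{"claw":[-1,-1,-1],"delta_pos":[[0,0,0.0005],[0,0,0],[0,0,0]],"rot":[[0,0,0],[0,0,0],[0,0,0]]}'|grep -E "pos|wrist"
python3 -m inch '{"claw":[-1,-1,-1],"delta_pos":[[0,0,0.0005],[0,0,0],[0,0,0]],"rot":[[0,0,0],[0,0,0],[0,0,0]]}'|grep -E "pos|wrist"
python3 -m inch '{"claw":[-1,-1,-1],"delta_pos":[[0,0,0.0005],[0,0,0],[0,0,0]],"rot":[[0,0,0],[0,0,0],[0,0,0]]}'|grep -E "pos|wrist"
```

```text
tool_pos: [0.5823, -0.1746, 0.0896]
wrist_force: [-0.2, -0.6, 0.2]
tool_pos: [0.5824, -0.1746, 0.0895]
wrist_force: [-0.8, -0.0, 5.6]
tool_pos: [0.5825, -0.1746, 0.0894]
wrist_force: [-2.7, 1.1, 9.1]
```

```bash
python3 -m inch '{"claw":[-0.4,-0.3,-0.1,0.2,0.6,1,1,1],"delta_pos":[[0,0,-0.001],[0,0,0],[0,0,0],[0,0,0],[0,0,0],[0,0,0],[0,0,0],[0,0,0]],"rot":[[0,0,0],[0,0,0],[0,0,0],[0,0,0],[0,0,0],[0,0,0],[0,0,0],[0,0,0]]}'
python3 -m inch '{"claw":[1,1,1,1,1,1,1,1,1],"delta_pos":[[0,0,-0.01],[0,0,-0.02],[0,0,-0.03],[0,0,-0.03],[0,0,-0.03],[0,0,-0.02],[0,0,0],[0,0,0],[0,0,0]],"rot":[[0,0,0],[0,0,0],[0,0,0],[0,0,0],[0,0,0],[0,0,0],[0,0,0],[0,0,0],[0,0,0]]}'
python3 ang.py
python3 - <<'E'
from con import *
fs=[grab(n) for n in("scene","side","wrist")]
f=fs[2];o=rng(f,(3,150,60),(18,255,255))|rng(f,(0,0,190),(180,90,255))
p=cloud(f,o);p=p[(abs(p[:,2]-.122)<.008)&(abs(p[:,0]-.58)<.03)&(abs(p[:,1]+.172)<.03)];print(len(p),np.median(p,0).round(4),rect(p))
a=fs[0]["frame"][150:260,130:430,::-1];b=fs[1]["frame"][120:400,130:400,::-1]
cv2.imwrite("pics/end.png",np.vstack([cv2.resize(a,(780,286)),np.hstack([cv2.resize(b,(390,300)),cv2.resize(f["frame"][:,:,::-1],(390,300))])]))
E
```

```text
time_s: 24.5
tool_pos: [0.5824, -0.1747, 0.0896]
eef_rot: [3.123, -0.343, 0.0]
wrist_force: [-0.2, -0.1, 0.4]
opening: 0.0852
gripper_force: 0.0
time_s: 25.4
tool_pos: [0.5815, -0.1745, 0.2286]
eef_rot: [-3.123, 0.343, 0.003]
wrist_force: [-0.3, -0.5, -0.4]
opening: 0.0852
gripper_force: 0.0
wrist red None blue None
scene red None blue None
side red None blue None
742 [ 0.5817 -0.1745  0.1215] (array([ 580.7, -174.2]), array([18.8, 19.3]), 77.9)
```

View pics/end.png

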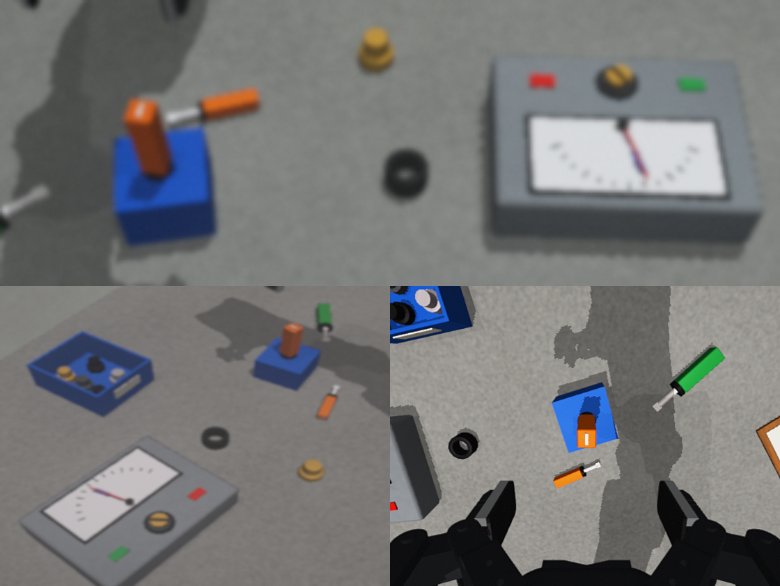

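The tool stands home with its top at 0.1215 m, as it was at the start. The red needle lies over the blue pointer, and the bystanders haven't moved.

```bash
python3 -c "from workcell import *; print(finish_job())"
```

```text
the job is handed in; nothing more can be done
None
```

I turned the trimmer until the red needle lay over the blue pointer (about 8.3° for both in the last wrist measurement), put the tool back upright and fully home in its stand, and handed the job in at about 26 s.

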